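# Tip the four-way tube rack over and push it up to the stop bar

## Robot

A 6-joint arm with a two-finger parallel gripper is mounted at the origin on the work surface. World frame = base frame: x ahead of the robot, y to its left, z up, the work surface at z = 0. Lengths are in m, angles in rad, forces in N, time in s.
With the tool pointing down it reaches from about 0.275 to 0.85 m from the base axis. Payload 5.2 kg.
Tool frame: the origin (TCP) lies between the finger pads; the fingertips stand ahead of it and the grasp point (between the pads) lies 6 mm ahead of it (r.tip_extent is the z of the fingertips in the tool frame, in m); z points along the fingers, y is the direction in which the jaws open and shut (so a half turn about z gives the same grasp; the last joint's range is limited). The gripper opens to 85 mm and grips with 20 to 120 N. Pads are 22 mm wide; open, the fingers measure 114 mm over their backs; the gripper's body (76 mm by 85 mm) begins 54 mm behind the grasp point. The pads swing forward as they close: fully open they stand 13 mm farther back than shut.
Start: joints at [0.902, 0.259, 1.535, -0, 1.348, -0.203], TCP at [0.247, 0.491, 0.256] pointing down, gripper open.
Joint ranges: [-3.14, 3.14], [-0.91, 2.08], [0.19, 2.58], [-1.22, 4.36], [0.22, 2.71], [-3.12, 3.12]. Speed limits (rad/s): [2.57, 2.57, 3.14, 3.14, 3.14, 3.14].

## Interface

Orientations are given as [roll, pitch, yaw] about the fixed x, y, z axes, in that order (R = Rz(yaw) Ry(pitch) Rx(roll)).
In Python, from plant import r gives the robot as it stands.
- The arm moves only by the tool send_rows, never from a script. Its argument "plan" is a list of rows, each an object of numbers: "dx", "dy", "dz": the shift along the tool's x, y, z in cm; "twist": the turn about the tool's z in degrees; "gripper": the opening in per cent of the stroke, from 0 (shut) to 100 (fully open). In form: [{"dx": .., "dy": .., "dz": .., "twist": .., "gripper": ..}, ...]. A call has exactly 5 rows; each row shifts and turns the pose as measured when the row begins, along the tool's axes as they then stand; what a row does not reach is not made up. A row lasts 1/10 s, in which the tool goes at most 50 mm and 8.59 degrees, less where a joint would pass 70% of its speed; a pose out of reach is approached as far as the arm can. A call is refused whole if a number of a shift passes 5 or a number of a turn 8.59, either way. A call with a gripper value outside its range is refused whole. The fingers move at their own pace and stop on an object; "grip_force" is the grip in N (left out, the last holds). Time passes only in rows, so rows that do not move let the fingers close, or fill a call up. It gives the time, the measured TCP pose, the force and the opening at its end, in the units of the state.
- r.get_state(): the state, without advancing time (a new reading comes with each control period).
- r.get_image(name): name is "scene" or "side" or "wrist"; returns the picture (384x512x3 uint8, red, green, blue); there is no depth.
- r.calibration(name): a dict with "intrinsics" (3x3 intrinsics, pixels), "rvec" (rotation vector, rad) and "tvec" (3), from world to camera coordinates, as OpenCV has them. Camera axes: x right, y down, z forward; pixel columns grow to the right and rows downward; lengths in m; the calibration is good to about 2 mm. A picture is of the moment at which its call begins: read the wrist's pose just before it. calibration takes no time and is no camera call; for the wrist camera it gives the pose at the moment of the call.
- r.job_done(): hands the job in, once; it reports no verdict.
The state is a dict: "time_s": time; "q": joint angles; "joint_vel": joint speeds; "joint_efforts": joint torques, N m; "eef_pos": TCP position; "orientation": TCP orientation; "ft_force": force on the tool from outside, world axes, zero at the start; "torque": the same for the moment, N m; "width": finger opening in m.
Only numpy, scipy, OpenCV 4.12 (cv2) and the standard library are available. Lean on these libraries where they do the work, as an engineer would, in place of code of your own. Each camera call takes 0.05 s, during which the arm holds its last target. There are 200 camera calls.

## Task

The blue four-way tube rack stands on its narrow side; with the fingertips, push it over towards the aluminium stop bar so that it lies flat with its yellow face of large holes on top. Then push it along the bench until its long side lies flush against the bar, ready for loading. Only push it, never lift it, and leave the tube, the jar and the beaker standing where they are.

Things in the scene. Friction and masses are not known exactly. Their poses are not given: they have to be found in the camera images.
- rack: four-way tube rack: loose blue block, 210 to 420 g, starting upright on a narrow side. Origin: centre of the underside it starts on. In its own frame it spans x -25..25, y -86..86, z 0..95 mm. Its -x side is the yellow large-hole face; its +x side faces the bar at the start, within 0.12 rad. Lying as wanted, 50 mm high, its +x points straight down and its z at the bar
- rack_face (a point): middle of the yellow face (25 mm from the rack's mid-plane towards its -x, 47.5 mm up): a 10 mm plate with eight 29 mm wells in two rows of four, a solid web between wells at the middle. Pushed here near the top, the rack tips about its lower +x edge without much sliding and beyond about 28 degrees falls on by itself
- rack_center (a point): centre of the rack block, 47.5 mm from its origin along its z; axes as the rack's
- rack_top_left (a point): point on the rack's narrow top side (95 mm from the origin along z), 75 mm from the middle towards its +y; after tipping this side faces the bar, and the point is 25 mm above the bench
- rack_top_right (a point): the same, 75 mm from the middle towards its -y
- stop_bar: aluminium stop bar fixed to the bench, 280 mm long along its y, 26 mm high (two 5 mm screw heads on top), 16 mm wide. Origin: middle of its long side that faces the rack, at bench height; its +x points away from the rack. At the start it stands 160 to 190 mm from the rack's origin in the rack's +x direction.
- tube: loose self-standing white sample tube with a blue cap, 34 mm wide, 114 mm tall, behind the bar; origin at the centre of its foot. Bystander
- jar: loose amber jar with a white cap, 60 mm wide, 85 mm tall, off the rack's -y end; origin at the centre of its foot. Bystander
- beaker: loose glass beaker, 66 mm wide, 70 mm tall, behind the bar; origin at the centre of its foot. Bystander

How it is judged:
On the way, in this order (a step that is already met when the one before it is completed fails the run):
1. the rack is tipped over, yellow face up (angle between rack's own x axis and vertical above 3.05 rad), for 0.1 s.
2. the rack lies flush against the stop bar (x of rack_top_left in the frame of stop_bar between -0.005 and 0.004 m and x of rack_top_right in the frame of stop_bar between -0.005 and 0.004 m and y of rack_top_left in the frame of stop_bar between -0.14 and 0.14 m and y of rack_top_right in the frame of stop_bar between -0.14 and 0.14 m), for 0.2 s.
At the end, for the whole second after the job is handed in: The rack lies flat at rest, yellow large-hole face up (within 0.09 rad), and both ends of the side facing the bar are within 5 mm of the bar and within its length (all of step 2 and angle between rack's own x axis and vertical above 3.05 rad and linear speed of rack below 0.02 m/s and angular speed of rack below 0.1 rad/s); the robot touches nothing.
It fails at once if the rack is lifted off the bench (its centre over 65 mm high, over 58 mm while upright, or over 36 mm once it lies flat; tipping raises it only to 54 mm) (height (world z) of rack_center above 0.065 m or (angle between rack's own x axis and vertical below 1.7 rad and height (world z) of rack_center above 0.058 m) or (angle between rack's own x axis and vertical above 2.95 rad and height (world z) of rack_center above 0.036 m)).
It fails at once if the tube is pushed away (15 mm) or tipped (distance of tube from where it was at the start of the episode above 0.015 m or angle between tube's own z axis and vertical above 0.3 rad).
It fails at once if the jar is pushed away (15 mm) or tipped (distance of jar from where it was at the start of the episode above 0.015 m or angle between jar's own z axis and vertical above 0.3 rad).
It fails at once if the beaker is pushed away (15 mm) or tipped (distance of beaker from where it was at the start of the episode above 0.015 m or angle between beaker's own z axis and vertical above 0.3 rad).
It also fails if it takes over 54 s, if anything falls off the work surface, if the arm or the gripper's body presses on something with over 40 N, if the wrist force passes 120 N, or if a joint passes its speed limit or range.

## Working session

There is one attempt and no reset: what is moved stays moved. The work goes in short steps, Python scripts to look and compute and a tool call to move; the robot and the scene stay as the last step left them, time stands still between calls to the robot, and variables do not carry over. Pictures are saved under pics/ and viewed, about 8 in all and at most 12, crops included, and the job is handed in when it is done.

Besides the shell and the picture viewer there is one more tool, called after "Call:" as a command line: name --argument value ..., lists and objects as JSON in quotes. send_rows: Moves the arm, as the interface text tells. Its arguments: {"type":"object","properties":{"plan":{"type":"array"},"grip_force":{"type":"number"}},"required":["plan"]}

```bash
mkdir -p pics
python3 - <<'E'
from plant import r
import cv2,numpy as np
a=r.get_image("scene");b=r.get_image("side")
cv2.imwrite("pics/a.png",a[:,:,::-1]);cv2.imwrite("pics/b.png",b[:,:,::-1])
print(r.get_state(),r.tip_extent)
for n in("scene","side"):print(r.calibration(n))
E
```

```text
{'time_s': 0.1, 'q': array([ 9.02198735e-01,  2.59316855e-01,  1.53591578e+00, -8.18216778e-06,
        1.34801360e+00, -2.02800752e-01]), 'joint_vel': array([-0.00131611, -0.0004858 , -0.00179666,  0.00223484,  0.00039783,
       -0.0001457 ]), 'joint_efforts': array([ 2.03864955e-03, -4.46970570e+01, -2.91250473e+01, -2.63868505e-04,
        6.24499808e-03,  8.76015565e-05]), 'eef_pos': array([0.24674728, 0.49108686, 0.25555586]), 'orientation': array([-3.13997135e+00, -3.25240525e-04,  2.67579736e+00]), 'ft_force': array([ 0.37317424,  0.72904325, -0.83352968]), 'torque': array([ 0.01702999,  0.02400969, -0.02172659]), 'width': 0.08566564126696657} 0.025
{'intrinsics': array([[428.66139852,   0.        , 252.87493006],
       [  0.        , 428.66139852, 189.7979047 ],
       [  0.        ,   0.        ,   1.        ]]), 'rvec': array([ 1.99240836,  0.89328398, -0.45424041]), 'tvec': array([-0.42778332, -0.15697943,  1.44838232])}
{'intrinsics': array([[450.55236146,   0.        , 246.64105281],
       [  0.        , 450.55236146, 195.72893184],
       [  0.        ,   0.        ,   1.        ]]), 'rvec': array([ 2.03938309, -0.05815903,  0.06243751]), 'tvec': array([-0.57456709,  0.12029537,  0.89063736])}
```

View pics/a.png

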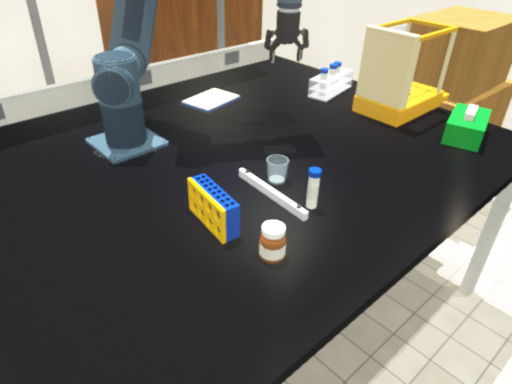

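View pics/b.png

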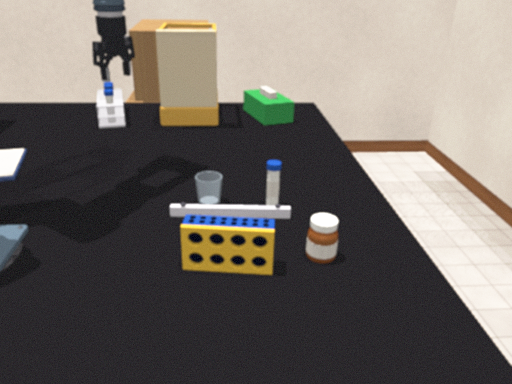

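The scene view shows the rack around (213,207) with the bar from (241,172) to (304,214). The jar is at (273,242), the tube at (314,190) and the beaker at (277,170). The side view shows the yellow face spanning (182,219) to (274,272) and the bar at (170–290, 211). Next I'll measure these.

```bash
cat > h.py <<'E'
from plant import r
import cv2,numpy as np
def cal(n):
    c=r.calibration(n);R=cv2.Rodrigues(np.array(c["rvec"]))[0]
    return np.array(c["intrinsics"]),R,np.array(c["tvec"]).ravel()
def ray(n,uv):
    K,R,t=cal(n);d=R.T@np.linalg.inv(K)@np.array([uv[0],uv[1],1.]);return -R.T@t,d
def onz(n,uv,z):
    o,d=ray(n,uv);return o+d*(z-o[2])/d[2]
def tri(u1,u2):
    P=[K@np.c_[R,t] for K,R,t in(cal("scene"),cal("side"))]
    X=cv2.triangulatePoints(P[0],P[1],np.array(u1,float).T,np.array(u2,float).T);return (X[:3]/X[3]).T
def hsv(im):return cv2.cvtColor(im,cv2.COLOR_RGB2HSV)
def blob(m):
    c,_=cv2.findContours(m,cv2.RETR_EXTERNAL,cv2.CHAIN_APPROX_NONE);return max(c,key=cv2.contourArea)
def win(m,b):
    o=np.zeros_like(m);x0,y0,x1,y1=b;o[y0:y1,x0:x1]=m[y0:y1,x0:x1];return o
def quad(c):
    h=cv2.convexHull(c)
    q=cv2.approxPolyN(h,4) if hasattr(cv2,"approxPolyN") else cv2.approxPolyDP(h,5,True)
    return q.reshape(-1,2)
E
python3 - <<'E'
from h import *
np.set_printoptions(precision=4,suppress=True)
a=cv2.imread("pics/a.png")[:,:,::-1];b=cv2.imread("pics/b.png")[:,:,::-1]
W={"scene":(150,140,345,270),"side":(150,150,350,285)}
Y={}
for n,im in(("scene",a),("side",b)):
    im=np.ascontiguousarray(im);h=hsv(im);w=W[n]
    y=win(cv2.inRange(h,(18,120,120),(35,255,255)),w if n=="scene" else (150,200,290,285));q=quad(blob(y));Y[n]=q
    print(n,"yellow",q.tolist())
    bm=win(cv2.inRange(h,(100,120,80),(130,255,255)),(150,170,245,245) if n=="scene" else (150,200,290,240))
    print(" blue",quad(blob(bm)).tolist())
    wm=win(cv2.inRange(h,(0,0,130),(179,60,255)),(230,160,307,220) if n=="scene" else (160,200,300,220))
    print(" bar",cv2.boundingRect(blob(wm)),quad(blob(wm)).tolist())
# order corners by (u+v) angle
def order(q):
    s=q[np.argsort(q[:,0])];l=s[:2][np.argsort(s[:2,1])];rr=s[2:][np.argsort(s[2:,1])];return np.r_[l,rr]
X=tri(order(Y["scene"]),order(Y["side"]));print("yellow 3D TL BL TR BR\n",X)
for n,u,z in(("scene",(241,172),.026),("scene",(304,214),.026),("scene",(273,256),0.005),("side",(322,257),0.005),("scene",(312,206),.003),("side",(273,205),.01),("scene",(277,181),.003),("side",(209,203),.003)):print(n,u,z,onz(n,u,z))
w=[cv2.resize(a[150:270,170:330],None,fx=4,fy=4,interpolation=2),cv2.resize(b[155:280,160:345],(640,432),interpolation=2)]
cv2.imwrite("pics/c.png",w[0][:,:,::-1]);cv2.imwrite("pics/d.png",w[1][:,:,::-1])
E
```

```text
scene yellow [[225, 211], [225, 247], [189, 208], [186, 173]]
 blue [[239, 203], [239, 263], [191, 176], [204, 172]]
 bar (239, 167, 68, 53) [[306, 209], [306, 223], [239, 176], [239, 164]]
side yellow [[274, 230], [272, 275], [182, 269], [180, 224]]
 blue [[275, 219], [275, 228], [178, 223], [187, 214]]
 bar (169, 200, 122, 19) [[291, 200], [289, 218], [170, 215], [168, 200]]
yellow 3D TL BL TR BR
 [[ 0.4471 -0.062   0.1061]
 [ 0.4467 -0.0593  0.0004]
 [ 0.6191 -0.0752  0.0935]
 [ 0.6205 -0.0773 -0.0088]]
scene (241, 172) 0.026 [0.4256 0.1427 0.026 ]
scene (304, 214) 0.026 [0.6862 0.1278 0.026 ]
scene (273, 256) 0.005 [ 0.731  -0.0258  0.005 ]
side (322, 257) 0.005 [ 0.725  -0.0385  0.005 ]
scene (312, 206) 0.003 [0.6561 0.1968 0.003 ]
side (273, 205) 0.01 [0.6518 0.1765 0.01  ]
scene (277, 181) 0.003 [0.5041 0.2152 0.003 ]
side (209, 203) 0.003 [0.4974 0.2052 0.003 ]
```

View pics/c.png

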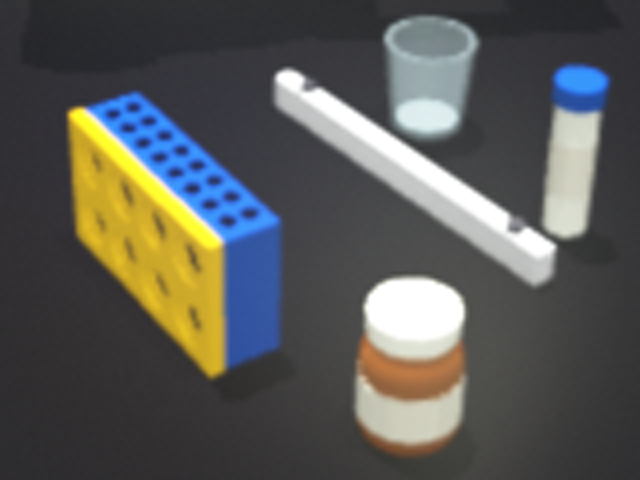

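Run:
```python
from h import *
np.set_printoptions(precision=4,suppress=True)
for k,u,z in(("yTL",(69,109),.095),("yTR",(221,243),.095),("yBL",(76,236),0),("yBR",(217,377),0),("bTL",(140,95),.095),("bTR",(280,218),.095),("bBR",(280,348),0),
 ("barTL",(275,86),.026),("barTR",(535,260),.026),("barBL",(275,105),0),("barBR",(538,284),0)):
    p=((u[0]+.5)/4-.5+170,(u[1]+.5)/4-.5+150);print(k,onz("scene",p,z))
```

```text
yTL [ 0.4419 -0.0556  0.095 ]
yTR [ 0.6179 -0.0744  0.095 ]
yBL [ 0.4465 -0.0602  0.    ]
yBR [ 0.6195 -0.0803  0.    ]
bTL [ 0.4572 -0.0106  0.095 ]
bTR [ 0.621  -0.0326  0.095 ]
bBR [ 0.6236 -0.0341  0.    ]
barTL [0.4169 0.1401 0.026 ]
barTR [0.6869 0.1246 0.026 ]
barBL [0.4049 0.1506 0.    ]
barBR [0.6835 0.1347 0.    ]
```

View pics/d.png

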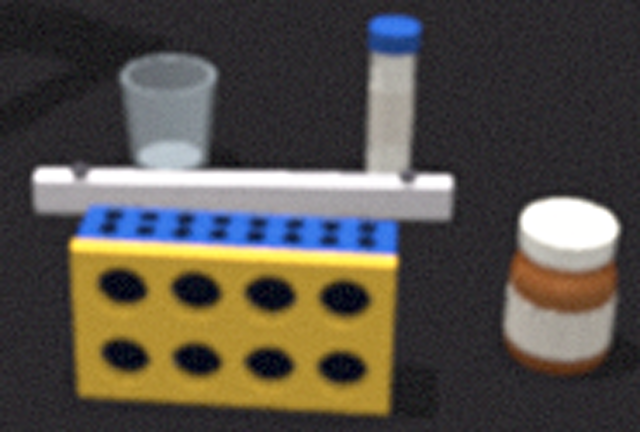

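Call:
send_rows --plan '[{"dx": 0, "dy": 0, "dz": 0, "twist": 7.2, "gripper": 0}, {"dx": 0, "dy": 0, "dz": 0, "twist": 7.2, "gripper": 0}, {"dx": 0, "dy": 0, "dz": 0, "twist": 7.2, "gripper": 0}, {"dx": 0, "dy": 0, "dz": 0, "twist": 7.2, "gripper": 0}, {"dx": 0, "dy": 0, "dz": 0, "twist": 7.2, "gripper": 0}]'

```text
time_s: 0.6
eef_pos: [0.2457, 0.4899, 0.2529]
orientation: [-3.135, 0.003, 2.025]
ft_force: [0.4, 0.4, -0.1]
width: 0.0126
```

Call:
send_rows --plan '[{"dx": 0, "dy": 0, "dz": 0, "twist": 7.2, "gripper": 0}, {"dx": 0, "dy": 0, "dz": 0, "twist": 7.2, "gripper": 0}, {"dx": 0, "dy": 0, "dz": 0, "twist": 7.2, "gripper": 0}, {"dx": 0, "dy": 0, "dz": 0, "twist": 7.2, "gripper": 0}, {"dx": 0, "dy": 0, "dz": 0, "twist": 7.2, "gripper": 0}]'

```text
time_s: 1.1
eef_pos: [0.2447, 0.4886, 0.2502]
orientation: [-3.136, 0.012, 1.369]
ft_force: [0.6, -0.0, 1.0]
width: -0.0002
```

Call:
send_rows --plan '[{"dx": 0, "dy": 0, "dz": 0, "twist": -5, "gripper": 0}, {"dx": -3.9, "dy": 2.3, "dz": 0, "twist": 0, "gripper": 0}, {"dx": -3.9, "dy": 2.3, "dz": 0, "twist": 0, "gripper": 0}, {"dx": -3.9, "dy": 2.3, "dz": 0, "twist": 0, "gripper": 0}, {"dx": -3.9, "dy": 2.3, "dz": 0, "twist": 0, "gripper": 0}]'

```text
time_s: 1.6
eef_pos: [0.317, 0.3221, 0.2484]
orientation: [-3.131, 0.013, 1.465]
ft_force: [0.6, 0.1, 0.9]
width: -0.0
```

Call:
send_rows --plan '[{"dx": -3.9, "dy": 2.3, "dz": 0, "twist": 0, "gripper": 0}, {"dx": -3.9, "dy": 2.3, "dz": 0, "twist": 0, "gripper": 0}, {"dx": -3.9, "dy": 2.3, "dz": 0, "twist": 0, "gripper": 0}, {"dx": -3.9, "dy": 2.3, "dz": 0, "twist": 0, "gripper": 0}, {"dx": -3.9, "dy": 2.3, "dz": 0, "twist": 0, "gripper": 0}]'

```text
time_s: 2.1
eef_pos: [0.4115, 0.1075, 0.2488]
orientation: [-3.13, 0.013, 1.467]
ft_force: [0.9, 0.5, 0.4]
width: -0.0002
```

Call:
send_rows --plan '[{"dx": -4.1, "dy": 2.7, "dz": 0, "twist": 0, "gripper": 0}, {"dx": -4.1, "dy": 2.7, "dz": 0, "twist": 0, "gripper": 0}, {"dx": -4.1, "dy": 2.7, "dz": 0, "twist": 0, "gripper": 0}, {"dx": -4.1, "dy": 2.7, "dz": 0, "twist": 0, "gripper": 0}, {"dx": -4.1, "dy": 2.7, "dz": 0, "twist": 0, "gripper": 0}]'

```text
time_s: 2.6
eef_pos: [0.5236, -0.1163, 0.2489]
orientation: [-3.129, 0.012, 1.466]
ft_force: [1.8, 0.0, -0.0]
width: 0.0001
```

Run:
```python
from h import *
print(r.get_state()["eef_pos"],r.get_state()["orientation"],r.tip_extent)
im=r.get_image("wrist");cv2.imwrite("pics/w1.png",im[:,:,::-1])
```

```text
[ 0.52358752 -0.11627797  0.24891629] [-3.12869941  0.01176667  1.46561585] 0.025
```

View pics/w1.png

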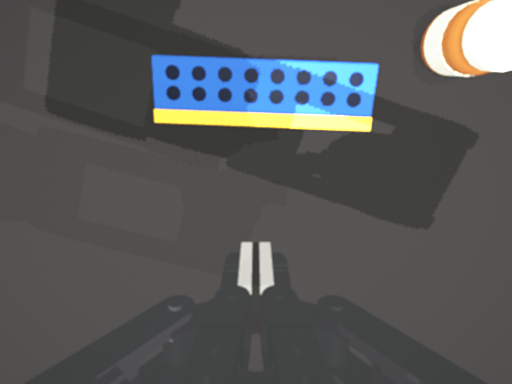

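The wrist view shows the rack top with its yellow edge from (154,123) to (372,131) and the far corners at (152,56) and (378,64). The jar is at the top right. The finger pads at (256,265) are behind the face.

Run:
```python
from h import *
for u in((154,123),(372,131),(152,56),(378,64)):print(u,onz("wrist",u,.095).round(4))
```

```text
(154, 123) [ 0.4497 -0.0691  0.095 ]
(372, 131) [ 0.6219 -0.0941  0.095 ]
(152, 56) [ 0.4587 -0.0202  0.095 ]
(378, 64) [ 0.626  -0.0442  0.095 ]
```

Call:
send_rows --plan '[{"dx": -0.4, "dy": 0.4, "dz": 3, "twist": 0, "gripper": 0}, {"dx": -0.4, "dy": 0.4, "dz": 4, "twist": 0, "gripper": 0}, {"dx": -0.4, "dy": 0, "dz": 4, "twist": 0, "gripper": 0}, {"dx": 0, "dy": 0, "dz": 3.2, "twist": 0, "gripper": 0}, {"dx": 0, "dy": 0, "dz": 0, "twist": 0, "gripper": 0}]'

```text
time_s: 3.15
eef_pos: [0.5337, -0.1438, 0.1016]
orientation: [-3.134, 0.018, 1.455]
ft_force: [-0.9, -0.1, 0.1]
width: 0.0001
```

Call:
send_rows --plan '[{"dx": 1.5, "dy": 0, "dz": -0.4, "twist": 0, "gripper": 0}, {"dx": 1.2, "dy": 0, "dz": 0, "twist": 0, "gripper": 0}, {"dx": 0.8, "dy": 0, "dz": 0, "twist": 0, "gripper": 0}, {"dx": 0.7, "dy": 0, "dz": 0, "twist": 0, "gripper": 0}, {"dx": 0.7, "dy": 0, "dz": 0, "twist": 0, "gripper": 0}]'

```text
time_s: 3.65
eef_pos: [0.5428, -0.0908, 0.1111]
orientation: [3.141, 0.019, 1.456]
ft_force: [-0.0, 0.5, -0.1]
width: 0.0005
```

Call:
send_rows --plan '[{"dx": 0.8, "dy": 0, "dz": 0.4, "twist": 0, "gripper": 0}, {"dx": 0.8, "dy": 0, "dz": 0.2, "twist": 0, "gripper": 0}, {"dx": 0.8, "dy": 0, "dz": 0, "twist": 0, "gripper": 0}, {"dx": 0.8, "dy": 0, "dz": 0, "twist": 0, "gripper": 0}, {"dx": 0.8, "dy": 0, "dz": 0, "twist": 0, "gripper": 0}]'

```text
time_s: 4.15
eef_pos: [0.5488, -0.0482, 0.1055]
orientation: [3.138, 0.021, 1.456]
ft_force: [0.1, -0.2, -0.6]
width: 0.0001
```

Run:
```python
from h import *
im=r.get_image("side");im2=r.get_image("scene")
o=np.hstack([cv2.resize(im[150:285,150:330],(390,293)),cv2.resize(im2[130:270,160:346],(390,293))])
cv2.imwrite("pics/s1.png",o[:,:,::-1]);print(r.get_state()["ft_force"])
```

```text
[-0.84337994 -1.07192943  0.22337845]
```

View pics/s1.png

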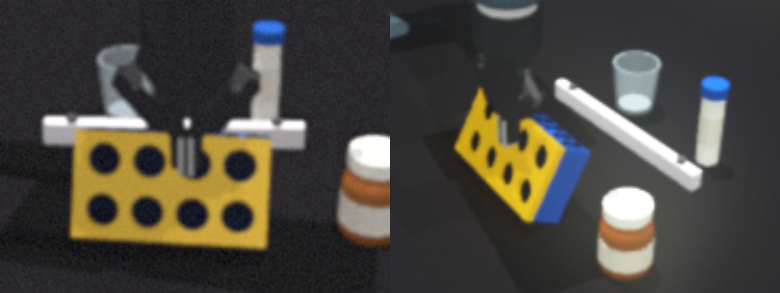

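The rack is tipping well, with the fingertips at (186,160), about 13 mm right of the middle web. I'll keep pushing and drift a little to the left.

Call:
send_rows --plan '[{"dx": 1.0, "dy": -0.2, "dz": 0, "twist": 0, "gripper": 0}, {"dx": 1.0, "dy": -0.2, "dz": 0, "twist": 0, "gripper": 0}, {"dx": 1.0, "dy": -0.2, "dz": 0, "twist": 0, "gripper": 0}, {"dx": 0, "dy": 0, "dz": 0, "twist": 0, "gripper": 0}, {"dx": 0, "dy": 0, "dz": 0, "twist": 0, "gripper": 0}]'

```text
time_s: 4.75
eef_pos: [0.5452, -0.014, 0.1042]
orientation: [3.14, 0.02, 1.458]
ft_force: [-0.2, 0.2, -0.0]
width: 0.0007
```

Run:
```python
from h import *
im=r.get_image("side");im2=r.get_image("scene")
o=np.hstack([cv2.resize(im[150:285,150:330],(390,293)),cv2.resize(im2[130:270,160:346],(390,293))])
cv2.imwrite("pics/s2.png",o[:,:,::-1]);print(r.get_state()["ft_force"])
```

```text
[ 0.46751944 -0.02380476 -1.10392071]
```

View pics/s2.png

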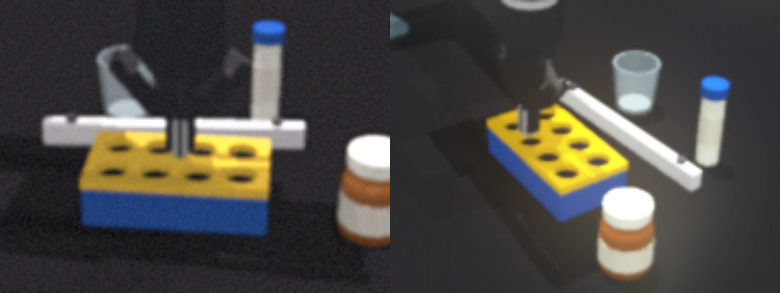

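The rack lies flat, yellow face up. I'll retract above it and behind it, open the fingers, and look again with the wrist camera.

Call:
send_rows --plan '[{"dx": 0, "dy": 0, "dz": -4, "twist": 0, "gripper": 0}, {"dx": 0, "dy": 0, "dz": -4, "twist": 0, "gripper": 0}, {"dx": -3, "dy": 0, "dz": -4, "twist": 0, "gripper": 0}, {"dx": -4, "dy": 0, "dz": -3, "twist": -1.5, "gripper": 0}, {"dx": -4, "dy": 0, "dz": 0, "twist": -1.5, "gripper": 100}]'

```text
time_s: 5.35
eef_pos: [0.5331, -0.1206, 0.2602]
orientation: [-3.138, 0.02, 1.517]
ft_force: [1.1, -0.5, -0.9]
width: 0.0132
```

Call:
send_rows --plan '[{"dx": -2, "dy": 0, "dz": 0, "twist": 0, "gripper": 100}, {"dx": 0, "dy": 0, "dz": 0, "twist": 0, "gripper": 100}, {"dx": 0, "dy": 0, "dz": 0, "twist": 0, "gripper": 100}, {"dx": 0, "dy": 0, "dz": 0, "twist": 0, "gripper": 100}, {"dx": 0, "dy": 0, "dz": 0, "twist": 0, "gripper": 100}]'

```text
time_s: 5.85
eef_pos: [0.5315, -0.146, 0.2621]
orientation: [-3.141, 0.022, 1.51]
ft_force: [0.3, 0.7, 0.6]
width: 0.0846
```

Run:
```python
from h import *
print(r.get_state()["eef_pos"],r.get_state()["orientation"])
im=r.get_image("wrist");cv2.imwrite("pics/w2.png",im[:,:,::-1])
```

```text
[ 0.53151377 -0.14598383  0.26210371] [-3.14093283  0.02224227  1.51031586]
```

View pics/w2.png

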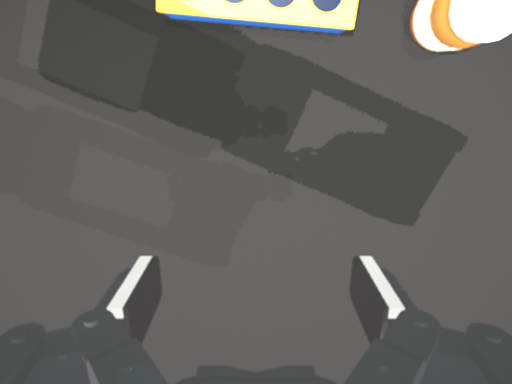

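The wrist view shows the rear top edge of the rack from (157,13) to (354,30), with the jar at the top right from (412,0). The open fingers are at (130,290) and (380,290).

Run:
```python
from h import *
for u,z in(((157,13),.05),((354,30),.05),((414,20),.05),((256,256),.03)):print(u,onz("wrist",u,z).round(4))
```

```text
(157, 13) [ 0.4534 -0.0099  0.05  ]
(354, 30) [ 0.625  -0.0337  0.05  ]
(414, 20) [ 0.6771 -0.0289  0.05  ]
(256, 256) [ 0.5242 -0.2688  0.03  ]
```

Call:
send_rows --plan '[{"dx": 0, "dy": 0.3, "dz": 4.5, "twist": 0, "gripper": 100}, {"dx": 0, "dy": 0.3, "dz": 4.5, "twist": 0, "gripper": 100}, {"dx": 0, "dy": 0, "dz": 4.5, "twist": 0, "gripper": 100}, {"dx": 0, "dy": 0, "dz": 4.5, "twist": 0, "gripper": 100}, {"dx": 0, "dy": 0, "dz": 2.5, "twist": 0, "gripper": 100}]'

```text
time_s: 6.4
eef_pos: [0.5434, -0.1479, 0.0565]
orientation: [3.129, 0.027, 1.518]
ft_force: [0.1, -0.3, -0.1]
width: 0.0856
```

Call:
send_rows --plan '[{"dx": 0, "dy": 0, "dz": 1.0, "twist": 0, "gripper": 100}, {"dx": 2.0, "dy": 0, "dz": 0.5, "twist": 0, "gripper": 100}, {"dx": 2.0, "dy": 0, "dz": 0, "twist": 0, "gripper": 100}, {"dx": 2.0, "dy": 0, "dz": 0, "twist": 0, "gripper": 100}, {"dx": 1.5, "dy": 0, "dz": 0, "twist": 0, "gripper": 100}]'

```text
time_s: 6.9
eef_pos: [0.5463, -0.0691, 0.0357]
orientation: [3.135, 0.024, 1.519]
ft_force: [0.5, -0.3, -0.6]
width: 0.0853
```

Call:
send_rows --plan '[{"dx": 1.1, "dy": 0, "dz": 0, "twist": 0, "gripper": 100}, {"dx": 1.1, "dy": 0, "dz": 0, "twist": 0, "gripper": 100}, {"dx": 1.1, "dy": 0, "dz": 0, "twist": 0, "gripper": 100}, {"dx": 1.1, "dy": 0, "dz": 0, "twist": 0, "gripper": 100}, {"dx": 1.1, "dy": 0, "dz": 0, "twist": 0, "gripper": 100}]'

```text
time_s: 7.4
eef_pos: [0.5517, -0.0107, 0.0368]
orientation: [3.13, 0.027, 1.52]
ft_force: [-0.1, -2.0, 0.7]
width: 0.0855
```

Run:
```python
from h import *
im=r.get_image("wrist");im2=r.get_image("scene")
o=np.hstack([cv2.resize(im,(400,300)),cv2.resize(im2[130:270,160:346],(398,300))])
cv2.imwrite("pics/s3.png",o[:,:,::-1]);print(r.get_state()["ft_force"],r.get_state()["eef_pos"])
```

```text
[ 0.81729775  0.36856005 -0.43874239] [ 0.5513584  -0.00950924  0.03655132]
```

View pics/s3.png

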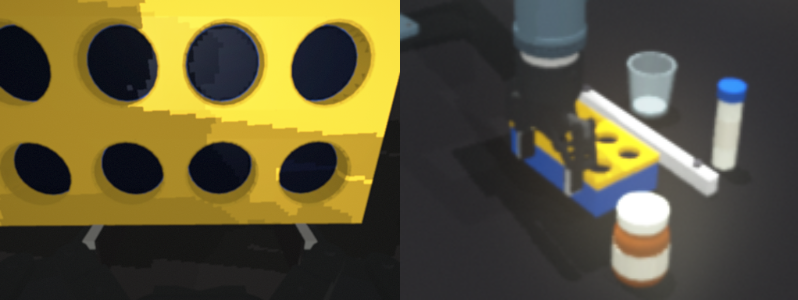

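The rack is parallel to the fingers (rear edge level at row 225) and the gap to the bar is small. I'll push slowly until the force rises.

Call:
send_rows --plan '[{"dx": 0.5, "dy": 0, "dz": 0, "twist": 0, "gripper": 100}, {"dx": 0.5, "dy": 0, "dz": 0, "twist": 0, "gripper": 100}, {"dx": 0.4, "dy": 0, "dz": 0, "twist": 0, "gripper": 100}, {"dx": 0.4, "dy": 0, "dz": 0, "twist": 0, "gripper": 100}, {"dx": 0.4, "dy": 0, "dz": 0, "twist": 0, "gripper": 100}]'

```text
time_s: 8.0
eef_pos: [0.553, 0.0116, 0.0364]
orientation: [3.13, 0.028, 1.521]
ft_force: [-0.1, -3.5, 2.9]
width: 0.0853
```

Call:
send_rows --plan '[{"dx": 0.3, "dy": 0, "dz": 0, "twist": 0, "gripper": 100}, {"dx": 0.3, "dy": 0, "dz": 0, "twist": 0, "gripper": 100}, {"dx": 0.2, "dy": 0, "dz": 0, "twist": 0, "gripper": 100}, {"dx": 0.2, "dy": 0, "dz": 0, "twist": 0, "gripper": 100}, {"dx": 0.2, "dy": 0, "dz": 0, "twist": 0, "gripper": 100}]'

```text
time_s: 8.5
eef_pos: [0.554, 0.0243, 0.0364]
orientation: [3.129, 0.028, 1.521]
ft_force: [-0.6, -3.5, 2.2]
width: 0.0854
```

Call:
send_rows --plan '[{"dx": 0.2, "dy": 0, "dz": 0, "twist": 0, "gripper": 100}, {"dx": 0.2, "dy": 0, "dz": 0, "twist": 0, "gripper": 100}, {"dx": 0.2, "dy": 0, "dz": 0, "twist": 0, "gripper": 100}, {"dx": 0.2, "dy": 0, "dz": 0, "twist": 0, "gripper": 100}, {"dx": 0.2, "dy": 0, "dz": 0, "twist": 0, "gripper": 100}]'

```text
time_s: 9.0
eef_pos: [0.5538, 0.029, 0.0366]
orientation: [3.131, 0.037, 1.519]
ft_force: [-3.4, -12.7, 2.9]
width: 0.0852
```

Call:
send_rows --plan '[{"dx": 0.2, "dy": 0, "dz": 0, "twist": 0, "gripper": 100}, {"dx": 0.2, "dy": 0, "dz": 0, "twist": 0, "gripper": 100}, {"dx": 0.2, "dy": 0, "dz": 0, "twist": 0, "gripper": 100}, {"dx": 0.2, "dy": 0, "dz": 0, "twist": 0, "gripper": 100}, {"dx": 0.2, "dy": 0, "dz": 0, "twist": 0, "gripper": 100}]'

```text
time_s: 9.5
eef_pos: [0.5531, 0.0294, 0.0368]
orientation: [3.134, 0.049, 1.512]
ft_force: [-2.9, -12.6, 4.0]
width: 0.0854
```

The push has stalled against the bar at about 13 N. I'll back off, raise the gripper and check.

Call:
send_rows --plan '[{"dx": -1, "dy": 0, "dz": 0, "twist": 0, "gripper": 100}, {"dx": -2, "dy": 0, "dz": 0, "twist": 0, "gripper": 100}, {"dx": -2, "dy": 0, "dz": -2, "twist": 0, "gripper": 100}, {"dx": -1, "dy": 0, "dz": -4, "twist": 0, "gripper": 100}, {"dx": 0, "dy": 0, "dz": -4.5, "twist": 0, "gripper": 100}]'

```text
time_s: 10.0
eef_pos: [0.5428, -0.0245, 0.1384]
orientation: [-3.13, 0.041, 1.512]
ft_force: [1.0, 0.8, -0.3]
width: 0.0854
```

Call:
send_rows --plan '[{"dx": 0, "dy": 0, "dz": -4.5, "twist": 0, "gripper": 100}, {"dx": 1.5, "dy": 0, "dz": -4, "twist": 0, "gripper": 100}, {"dx": 1.5, "dy": 0, "dz": -4, "twist": 0, "gripper": 100}, {"dx": 0, "dy": 0, "dz": -3, "twist": 0, "gripper": 100}, {"dx": 0, "dy": 0, "dz": 0, "twist": 0, "gripper": 100}]'

```text
time_s: 10.5
eef_pos: [0.5473, 0.0145, 0.3028]
orientation: [-3.137, 0.034, 1.512]
ft_force: [0.2, 0.2, 1.0]
width: 0.0852
```

Run:
```python
from h import *
print(r.get_state()["eef_pos"],r.get_state()["orientation"],r.get_state()["ft_force"])
im=r.get_image("wrist");cv2.imwrite("pics/w3.png",im[:,:,::-1])
im2=r.get_image("scene");cv2.imwrite("pics/s4.png",im2[:,:,::-1])
```

```text
[0.5472536  0.01447879 0.30279947] [-3.13738524  0.03393081  1.51188137] [0.17706024 0.22621874 0.98409002]
```

View pics/w3.png

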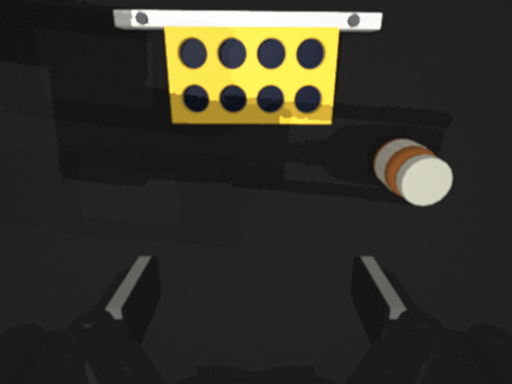

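The wrist view shows the rack (165–339, rows 27–124) against the bar (114–381) and within its ends. The jar at (415,175) is untouched. Now I'll measure the gap at both ends.

Run:
```python
from h import *
im=cv2.imread("pics/w3.png");h=cv2.cvtColor(im,cv2.COLOR_BGR2HSV).astype(int)
Y=(h[...,0]>18)&(h[...,0]<36)&(h[...,1]>110)&(h[...,2]>80)
g=cv2.cvtColor(im,cv2.COLOR_BGR2GRAY).astype(float)
def edge(cols,f):
    return np.polyfit(cols,[f(c) for c in cols],1)
yc=np.arange(180,330,5);ry=edge(yc,lambda c:np.where(Y[15:60,c])[0][0]+15-.5)
def bot(c): # strongest falling gradient below bar face
    s=g[10:45,c];return 10+np.where(s>0.5*s.max())[0][-1]+.5
for side,cols in(("L",np.arange(120,155,3)),("R",np.arange(348,378,3))):
    print(side,g[8:40,cols[4]].astype(int).tolist())
    print(" bar lower visible edge v",np.polyval(edge(cols,bot),cols[4]))
A,B=[onz("wrist",(c,np.polyval(ry,c)),.05) for c in(170,334)]
print("rack top front",A,B,"angle",np.arctan2(*(B-A)[1::-1]))
for c in(120,375):
    print("bar bottom/front z0",onz("wrist",(c,bot(c)),0),"z.026",onz("wrist",(c,bot(c)),.026))
a=cv2.imread("pics/s4.png");b=cv2.imread("pics/a.png")
cv2.imwrite("pics/f.png",np.hstack([cv2.resize(im[0:80,100:400],(760,203),interpolation=2)]*1+[]) if 0 else np.vstack([cv2.resize(im[0:70,100:400],(760,177),interpolation=2),cv2.resize(a[130:270,190:450-0][:, :],(760,409),interpolation=2)]))
```

```text
L [48, 129, 220, 252, 254, 252, 246, 231, 219, 218, 231, 247, 251, 251, 251, 251, 246, 218, 162, 125, 99, 65, 33, 15, 17, 20, 20, 23, 21, 19, 23, 24]
 bar lower visible edge v 27.698135198135194
R [34, 30, 34, 78, 162, 236, 252, 251, 247, 238, 227, 225, 231, 238, 245, 250, 251, 252, 251, 247, 228, 173, 120, 82, 48, 31, 32, 36, 34, 34, 34, 36]
 bar lower visible edge v 29.845454545454537
rack top front [0.46628492 0.14072892 0.05      ] [0.62590557 0.13059723 0.05      ] angle -0.06338854058055648
bar bottom/front z0 [0.39862965 0.14842916 0.        ] z.026 [0.4082424  0.14546583 0.026     ]
bar bottom/front z0 [0.68148649 0.12911428 0.        ] z.026 [0.67330037 0.12736634 0.026     ]
```

View pics/f.png

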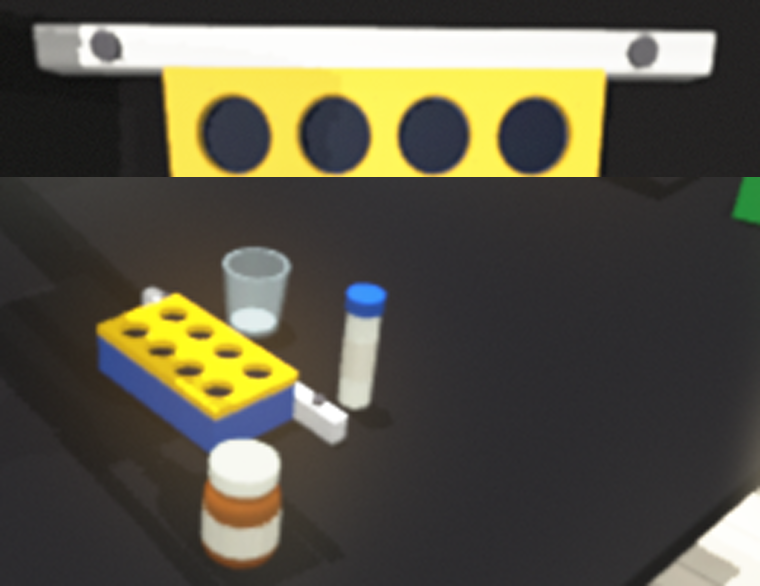

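Both measured gaps are about 1–2 mm, and the rack is parallel to the bar within about 0.005 rad. The bystanders are standing.

```bash
python3 -c "
from plant import r
print(r.job_done(),r.get_state()['time_s'])"
```

```text
the job is handed in; nothing more can be done
the job is handed in; nothing more can be done
```

The rack lies flat with its yellow large-hole face up and its long side against the stop bar. I handed the job in about 11 s into the 54 s limit; it reports no verdict.

- **How it was done:** I tipped the rack with the closed fingertips near the top of the yellow face. Then I slid it to the bar with the open fingers until the push stalled at about 13 N. The rack was only pushed.
- **Flushness:** In the last wrist picture both ends of the rack are about 1–2 mm from the bar by ray casting. The rack is parallel to it within about 0.005 rad and well inside its ends.
- **Bystanders:** The tube, jar and beaker look upright and unmoved in the last scene and wrist pictures. I did not measure their positions again. The arm was raised clear of everything.
- **What disagreed:** The scene camera put the rack about 10 mm nearer the bar than the wrist camera did. I used the wrist view and the contact force. On the tipping push the fingers were also about 13 mm off the middle web, which did no harm.

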